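# Put the filter cartons away and lock the stock drawer

## Robot

A 6-joint arm with a two-finger parallel gripper is mounted at the origin on the work surface. World frame = base frame: x ahead of the robot, y to its left, z up, the work surface at z = 0. Lengths are in m, angles in degrees, forces in N, time in s.
With the tool pointing down it reaches from about 0.25 to 0.775 m from the base axis. Payload 4 kg.
Tool frame: the origin (TCP) lies midway between the tips of the shut fingers; the grasp point (between the pads) lies 19 mm behind it; z points along the fingers, y is the line along which they close (so a half turn about z gives the same grasp; the last joint's range is limited). The gripper opens to 94 mm and grips with 3 to 60 N. Pads are 16 mm wide; open, the fingers measure 119 mm over their backs; the gripper's body (75 mm by 177 mm) begins 78 mm behind the grasp point.
Start: joints at [71.098, 4.996, 78.535, -0, 96.463, -5.907], TCP at [0.124, 0.536, 0.206] pointing down, gripper open.
Joint ranges: [-177.83, 177.83], [-43.37, 116.18], [15.69, 146.23], [-61.86, 241.86], [9.47, 152.12], [-147.06, 147.06]. Speed limits (degrees/s): [159.86, 159.86, 180, 180, 180, 180].

## Interface

Orientations are given as a 3x3 rotation matrix whose columns are the frame's x, y, z axes.
In Python, from bench import bot gives the robot as it stands.
- The arm moves only by the tool send_rows, never from a script. Its argument "series" is a list of rows, each a list of 3 entries, a list of its own where there are three numbers: the shift along the tool's x, y, z in mm, then the turn about the tool's z in degrees, then the closure, from -1 (fully open) to 1 (shut). A call has 1 to 20 rows; each row shifts and turns the commanded pose from where the row before left it, along the tool's axes as they then stand; what a row does not reach is not made up. A row lasts 1/12 s, in which the tool goes at most 41.7 mm and 7.16 degrees, less where a joint would pass 70% of its speed; a pose out of reach is approached as far as the arm can. A call with a gripper value outside its range is refused whole. The fingers move at their own pace and stop on an object; the grip force is fixed at half the most. Time passes only in rows, so rows that do not move let the fingers close. It gives the time, the measured TCP pose, the force, the opening and the grip force at its end, in the units of the state.
- bot.read_state(): the state, without advancing time (a new reading comes with each control period).
- bot.snapshot(name): name is "scene" or "top"; returns a dict with "image" (384x512x3 uint8, red, green, blue), "vertical_fov" (degrees; the focal length in pixels is half the picture's height over the tangent of half this angle, whatever the lens; pixels are square), "cx", "cy" (the principal point, pixels), "R" (3x3) and "t" (3): a world point X has camera coordinates R X + t. Camera axes: x right, y down, z forward; pixel columns grow to the right and rows downward; lengths in m; the calibration is good to about 2 mm. A picture is of the moment at which its call begins. There is no depth.
- bot.hand_in(): hands the job in; it is judged then, once.
The state is a dict: "t": time; "joint_pos": joint angles; "dq": joint speeds; "joint_efforts": joint torques, N m; "eef_pos": TCP position; "ee_rot": TCP orientation; "force": force on the tool from outside, world axes, zero at the start; "ft_torque": the same for the moment, N m; "width": opening from 0.0 (shut) to 1.0 (fully open); "gripper_force": force on a finger pad.
Only numpy, scipy, OpenCV 4.12 (cv2) and the standard library are available. Lean on these libraries where they do the work, as an engineer would, in place of code of your own. Each camera call takes 0.05 s, during which the arm holds its last target. There are 200 camera calls.

## Task

Put every yellow filter carton from the counter into the stock drawer, each lying flat on the drawer's floor, while the lever beside it still props the drawer open. Then throw the lever into its middle notch to free the drawer, push the drawer fully home until it seats, and throw the lever into the front notch, on the side the drawer pulls out to, so that the drawer is locked. Leave the red box, calculator and mug where they are.

Things in the scene. Friction and masses are not known exactly. Their poses are not given: they have to be found in the camera images.
- cabinet: low grey steel cabinet, fixed, 380 mm wide, 104 mm high. Origin on the counter under the middle of the closed drawer's front face; x points into the cabinet (the drawer pulls out to -x), z up. Carcass and roof: x 12 to 300 mm. On its -y side (y -190 to -230 mm) the lever's housing: rail cover 50 mm high (x -50 to 210 mm) and a drum of 60 mm radius about the pivot. Position and yaw vary
- drawer (a joint): how far the drawer is out, m: 0 = home at its stop, 0.18 = fully out; starts at 0.155 to 0.175. Slides with 2 to 3 N plus drag; 10 mm before home a sprung detent takes about 10 N and then draws it in; it seats within 5 mm of 0. With the lever in the rear notch it cannot be pushed in past 0.148; with the lever in the front notch it cannot be pulled out
- drawer_floor (a point): point on the drawer's floor (18 mm above the counter), midway across, 70 mm behind the inside of the drawer's front; moves with the drawer, axes as the cabinet's. Inside: y -175 to 175 mm, x -70 (front) to 165 mm (back), side walls 50 mm high. Of this, x -70 to about 80 mm is open to above at the start, the rest is under the cabinet's roof
- drawer_front (a point): middle of the outer face of the drawer's front, 48 mm above the counter; moves with the drawer, axes as the cabinet's. The front is plain, 380 mm wide, 12 mm thick, from 8 to 88 mm above the counter; push it along +x of this frame
- lever (a joint): lever angle, rad, about the cabinet's y: 0 upright, positive leans to the rear (+x of the cabinet). Three detent notches with white strokes: +0.7 rear = drawer propped open (start), 0 middle = free, -0.7 front = locked; stops at +-0.78. The detent takes 2 to 3 N at the grip, draws the lever in from about 0.2 rad and holds it. It enters the front notch only with the drawer home
- lever_pivot (a point): the lever's pivot axis, 75 mm above the counter, midway in the lever's 40 mm thick housing; axes as the cabinet
- lever_grip (a point): centre of the lever's black grip: a flat-sided bar, 60 mm long along the lever (z), 30 mm wide (x) and 24 mm thick between its flat sides (y, parallel to the pivot axis), centre 115 mm from the pivot, on a 12 mm steel rod; z along the lever away from the pivot. Nothing stands beside it
- carton_a_mid (a point): filter carton: closed yellow cardboard box with a white band, 100 x 45 x 42 mm (its x, y, z), about 160 g, may be absent. The point is its centre; x along the 100 mm length, z up. It starts flat on the counter at any yaw
- carton_b_mid (a point): filter carton: closed yellow cardboard box with a white band, 100 x 45 x 42 mm (its x, y, z), about 160 g, may be absent. The point is its centre; x along the 100 mm length, z up. It starts flat on the counter at any yaw
- carton_c_mid (a point): filter carton: closed yellow cardboard box with a white band, 100 x 45 x 42 mm (its x, y, z), about 160 g, may be absent. The point is its centre; x along the 100 mm length, z up. It starts flat on the counter at any yaw
- carton_d_mid (a point): filter carton: closed yellow cardboard box with a white band, 100 x 45 x 42 mm (its x, y, z), about 160 g, may be absent. The point is its centre; x along the 100 mm length, z up. It starts flat on the counter at any yaw
- brake_box: bystander: red box with a white band, 110 x 160 x 65 mm, 1.5 kg; origin at the centre of its underside
- calculator: bystander: desk calculator, 180 x 110 x 25 mm; origin at the centre of its underside
- mug: bystander: blue mug, 82 mm across and 95 mm high; origin at the centre of its underside
Things that resemble listed ones, but are neither listed nor needed, are in the scene too. What is shaped like the part that bears carton_d_mid but turquoise is not meant. Leave any green look-alike of the part that bears carton_a_mid alone.

How it is judged (in metres and radians):
On the way, in this order (a step that is already met when the one before it is completed fails the run):
1. every carton lies in the drawer, the drawer still open and the lever still in the rear notch (x of carton_a_mid in the frame of drawer_floor between -0.07 and 0.165 m and y of carton_a_mid in the frame of drawer_floor between -0.175 and 0.175 m and z of carton_a_mid in the frame of drawer_floor between 0.01 and 0.034 m and x of carton_b_mid in the frame of drawer_floor between -0.07 and 0.165 m and y of carton_b_mid in the frame of drawer_floor between -0.175 and 0.175 m and z of carton_b_mid in the frame of drawer_floor between 0.01 and 0.034 m and x of carton_c_mid in the frame of drawer_floor between -0.07 and 0.165 m and y of carton_c_mid in the frame of drawer_floor between -0.175 and 0.175 m and z of carton_c_mid in the frame of drawer_floor between 0.01 and 0.034 m and x of carton_d_mid in the frame of drawer_floor between -0.07 and 0.165 m and y of carton_d_mid in the frame of drawer_floor between -0.175 and 0.175 m and z of carton_d_mid in the frame of drawer_floor between 0.01 and 0.034 m and value of joint drawer above 0.12 m and value of joint lever above 0.55 rad), for 0.3 s.
2. the lever is in the middle notch, the drawer still open (value of joint lever between -0.15 and 0.15 rad and value of joint drawer above 0.12 m), for 0.2 s.
3. the drawer is home, the lever still in the middle notch (value of joint lever between -0.15 and 0.15 rad and value of joint drawer below 0.005 m), for 0.2 s.
4. the lever is in the front notch (value of joint lever below -0.58 rad), for 0.2 s.
At the end, for the whole second after the job is handed in: every carton that is present lies inside the drawer, resting on its floor and not on another carton (centre less than 34 mm above the floor); the drawer is within 5 mm of home; the lever is at rest in the front notch (angle below -0.58 rad) (x of carton_a_mid in the frame of drawer_floor between -0.07 and 0.165 m and y of carton_a_mid in the frame of drawer_floor between -0.175 and 0.175 m and z of carton_a_mid in the frame of drawer_floor between 0.01 and 0.034 m and x of carton_b_mid in the frame of drawer_floor between -0.07 and 0.165 m and y of carton_b_mid in the frame of drawer_floor between -0.175 and 0.175 m and z of carton_b_mid in the frame of drawer_floor between 0.01 and 0.034 m and x of carton_c_mid in the frame of drawer_floor between -0.07 and 0.165 m and y of carton_c_mid in the frame of drawer_floor between -0.175 and 0.175 m and z of carton_c_mid in the frame of drawer_floor between 0.01 and 0.034 m and x of carton_d_mid in the frame of drawer_floor between -0.07 and 0.165 m and y of carton_d_mid in the frame of drawer_floor between -0.175 and 0.175 m and z of carton_d_mid in the frame of drawer_floor between 0.01 and 0.034 m and value of joint drawer below 0.005 m and value of joint lever below -0.58 rad and velocity of joint lever between -0.05 and 0.05 rad/s); the robot touches nothing.
It fails at once if the red box is moved more than 30 mm (distance of brake_box from where it was at the start of the episode above 0.03 m).
It fails at once if the calculator is moved more than 30 mm (distance of calculator from where it was at the start of the episode above 0.03 m).
It fails at once if the mug is moved more than 30 mm (distance of mug from where it was at the start of the episode above 0.03 m).
Of carton_a, carton_b, carton_c, carton_d only 3 to 4 are there at a start; the rules pass over those that are not, and their reading is None.
At some moment in a run one of carton_a, carton_b, carton_c, carton_d may be knocked a few centimetres aside while the robot is not near it.
Once in a run the grip may slacken for a moment while it holds something.
It also fails if it takes over 210 s, if anything falls off the work surface, if the arm or the gripper's body presses on something with over 40 N, if the wrist force passes 120 N, or if a joint passes its speed limit or range.

## Working session

There is one attempt and no reset: what is moved stays moved. The work goes in short steps, Python scripts to look and compute and a tool call to move; the robot and the scene stay as the last step left them, time stands still between calls to the robot, and variables do not carry over. Pictures are saved under pics/ and viewed, at most 14 in all, crops included, and the job is handed in when it is done.

Besides the shell and the picture viewer there is one more tool, called by a JSON object that holds its "op" and its "data", one argument or row to a line. send_rows: Moves the arm, as the interface text tells. Its arguments: {"type":"object","properties":{"series":{"type":"array","items":{"type":"array"}}},"required":["series"]}

```bash
mkdir -p pics; python3 - <<'E'
from bench import bot
import cv2,numpy as np
for n in("scene","top"):
    s=bot.snapshot(n); np.savez(f"{n}0.npz",**s)
    cv2.imwrite(f"pics/{n}0.png",cv2.resize(s["image"][:,:,::-1],(800,600),interpolation=cv2.INTER_CUBIC))
    print(n,s["vertical_fov"],s["cx"],s["cy"],np.round(s["R"],4).tolist(),np.round(s["t"],4).tolist())
print(bot.read_state())
E
```

```text
scene 42.80629503171993 253.88384153524314 188.92052598212615 [[-0.6605, 0.7509, -0.0005], [0.6388, 0.5615, -0.5261], [-0.3947, -0.3478, -0.8504]] [0.4594, -0.1865, 1.7356]
top 49.841617215372736 262.5958746506504 199.28626480328094 [[-0.0023, -0.9995, -0.0313], [-0.9991, 0.0037, -0.0431], [0.0432, 0.0311, -0.9986]] [-0.116, 0.5101, 1.1329]
{'t': 0.1, 'joint_pos': array([ 7.11009461e+01,  5.03515247e+00,  7.86151051e+01, -1.33413943e-03,
        9.64640145e+01, -5.90802849e+00]), 'dq': array([ 0.05293906, -0.10544271, -0.23832519, -0.02400591, -0.02405649,
        0.07544712]), 'joint_efforts': array([ 1.83424745e-03, -3.41253126e+01, -3.03301370e+01,  7.19982921e-02,
        3.04565358e-02, -1.01159005e-04]), 'eef_pos': array([0.12349688, 0.53544358, 0.20442727]), 'ee_rot': array([[-9.74404647e-01,  2.24800342e-01, -6.24107430e-04],
       [ 2.24801134e-01,  9.74402823e-01, -1.89439931e-03],
       [ 1.82270431e-04, -1.98621155e-03, -9.99998011e-01]]), 'force': array([ 0.06809604, -0.18380546, -0.42267697]), 'ft_torque': array([-0.01854747, -0.04759071, -0.01370623]), 'gripper_force': 0.0, 'width': 0.9995252507779393}
```

View pics/scene0.png

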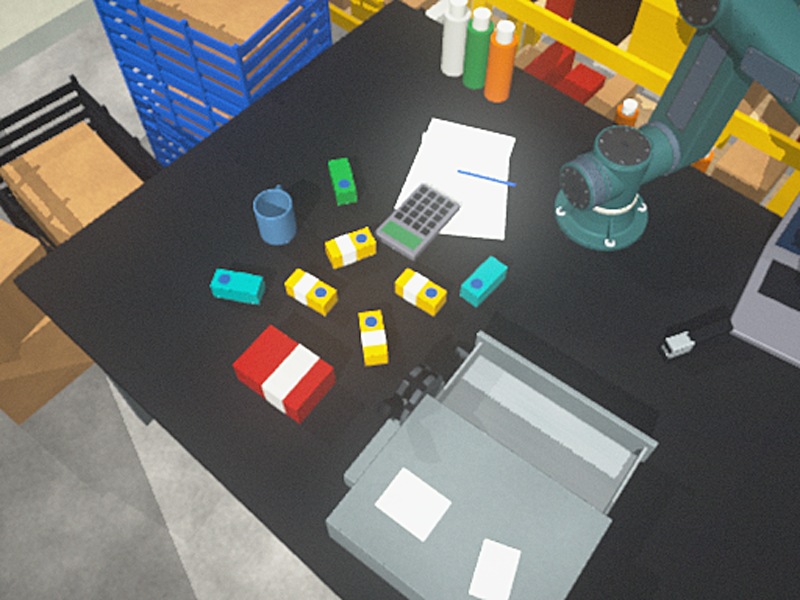

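View pics/top0.png

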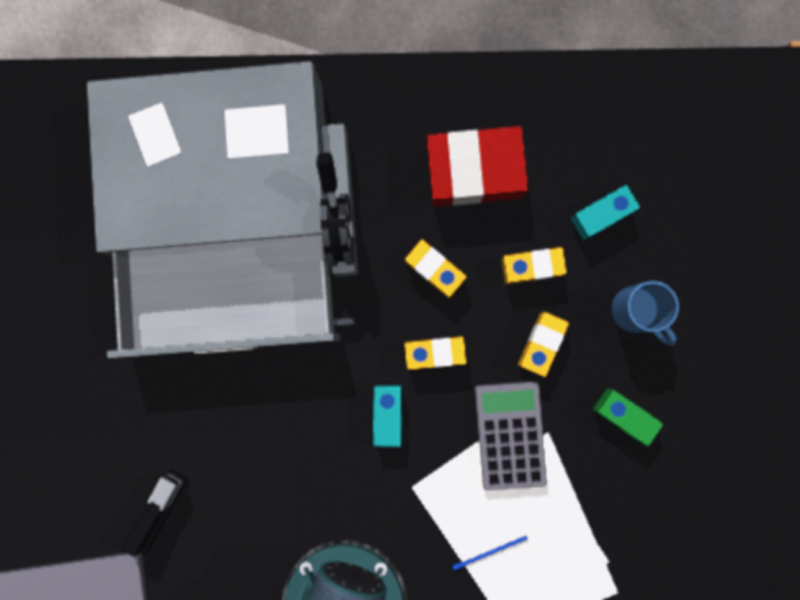

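The yellow cartons in the top view (800x600) are at (436,268), (534,265), (543,345) and (435,353). Look-alikes are turquoise at (605,210) and (387,416) and green at (628,417). The cabinet is at the left with the lever at about (326,172), drum at (340,215). I choose the four yellow ones by colour and check them in a close crop.

```bash
cat > h.py <<'E'
import numpy as np,cv2
def K(s): return s["image"].shape[0]/2/np.tan(np.radians(float(s["vertical_fov"]))/2)
def ray(s,p):
    d=np.array([(p[0]-s["cx"])/K(s),(p[1]-s["cy"])/K(s),1.]); return -s["R"].T@s["t"], s["R"].T@d
def plane(s,p,z):
    c,d=ray(s,p); return c+d*(z-c[2])/d[2]
def tri(s1,p1,s2,p2):
    c1,d1=ray(s1,p1);c2,d2=ray(s2,p2)
    k=np.linalg.lstsq(np.c_[d1,-d2],c2-c1,rcond=None)[0]
    a,b=c1+k[0]*d1,c2+k[1]*d2; return (a+b)/2,np.linalg.norm(a-b)*1000
def proj(s,X):
    q=s["R"]@X+s["t"]; return np.array([s["cx"],s["cy"]])+K(s)*q[:2]/q[2]
def cartons(s):
    h=cv2.cvtColor(s["image"],cv2.COLOR_RGB2HSV)
    m=cv2.inRange(h,(18,110,140),(34,255,255))
    m=cv2.morphologyEx(m,cv2.MORPH_CLOSE,np.ones((17,17)))   # bridges the white band
    out=[]
    for c in cv2.findContours(m,cv2.RETR_EXTERNAL,cv2.CHAIN_APPROX_NONE)[0]:
        if cv2.contourArea(c)<250: continue
        P=np.array([plane(s,p,.042)[:2] for p in c[:,0]],np.float32)*1000
        b=cv2.boxPoints(cv2.minAreaRect(P)); e=[b[1]-b[0],b[2]-b[1]]; l=[np.linalg.norm(x) for x in e]
        v=e[int(np.argmax(l))]; out.append((b.mean(0),np.degrees(np.arctan2(v[1],v[0]))%180,sorted(l),c[:,0].mean(0)))
    return out
def go(st,x,y,z,yaw):
    """yaw = world direction of the tool's closing axis y (deg, mod 180); mm"""
    R=st["ee_rot"]; p=st["eef_pos"]*1000
    cur=np.degrees(np.arctan2(R[1,1],R[0,1])); d=-((yaw-cur+90)%180-90)  # tool z is down
    a=np.radians(d); R2=R@np.array([[np.cos(a),-np.sin(a),0],[np.sin(a),np.cos(a),0],[0,0,1]])
    sh=R2.T@(np.array([x,y,z])-p)
    print("turn %.1f (j6 %.0f) then tool shift"%(d,st["joint_pos"][5]),sh.round(1),"n>=",np.ceil(np.linalg.norm(sh)/40))
E
python3 - <<'E'
from h import *
T=dict(np.load("top0.npz"));S=dict(np.load("scene0.npz"))
for c in cartons(T): print(c[0].round(),round(c[1],1),np.round(c[2]),c[3].round())
k=.64
print("roof",[plane(T,(u*k,v*k),.104)[:2].round(3).tolist() for u,v in((88,82),(312,63),(322,234),(97,250))])
im=T["image"][:,:,::-1]
a=cv2.resize(im[30:240,55:240],None,fx=3.0,fy=2.8571,interpolation=cv2.INTER_CUBIC); cv2.imwrite("pics/cab.png",cv2.resize(im[35:235,50:240],(570,600),interpolation=cv2.INTER_CUBIC))
cv2.imwrite("pics/car.png",cv2.resize(im[110:260,230:430],(800,600),interpolation=cv2.INTER_CUBIC))
cv2.imwrite("pics/scab.png",cv2.resize(S["image"][205:384,205:425,::-1],(737,600),interpolation=cv2.INTER_CUBIC))
E
```

```text
[ 438. -160.] 95.6 [ 46. 102.] [278. 225.]
[ 453. -345.] 156.1 [ 50. 101.] [348. 219.]
[ 589. -331.] 98.1 [ 47. 103.] [342. 169.]
[ 584. -161.] 49.7 [ 47. 102.] [278. 170.]
roof [[0.892, 0.418], [0.918, 0.042], [0.633, 0.024], [0.609, 0.398]]
```

View pics/cab.png

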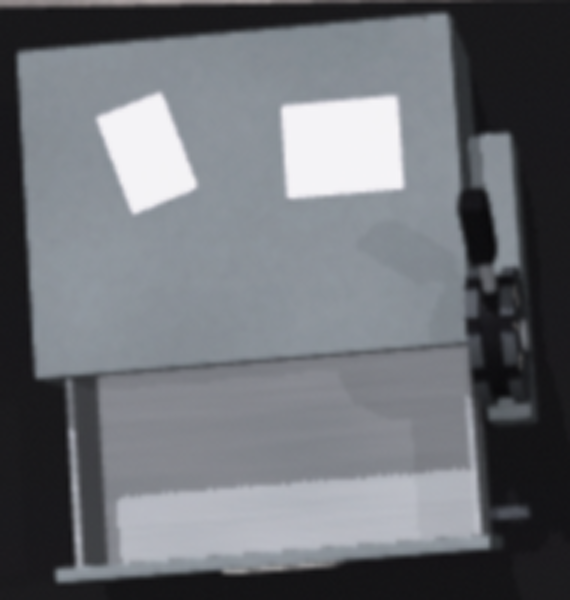

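View pics/car.png

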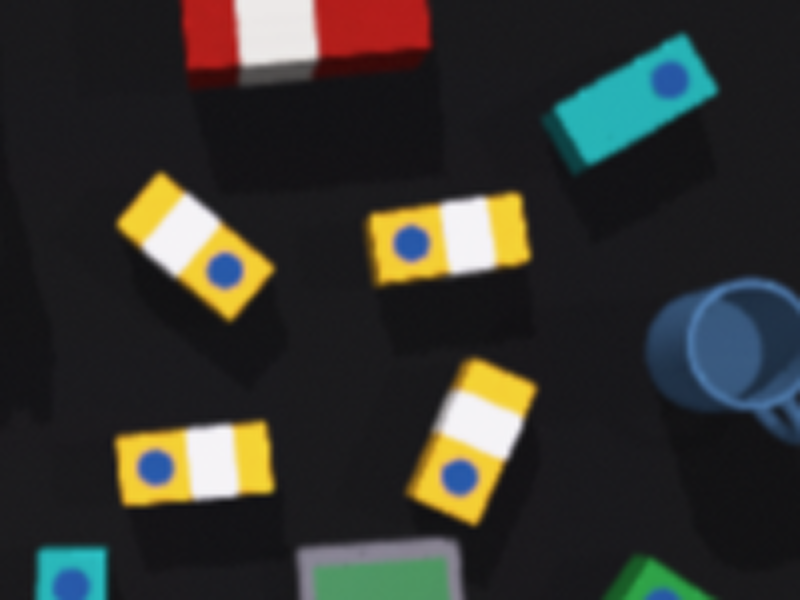

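View pics/scab.png

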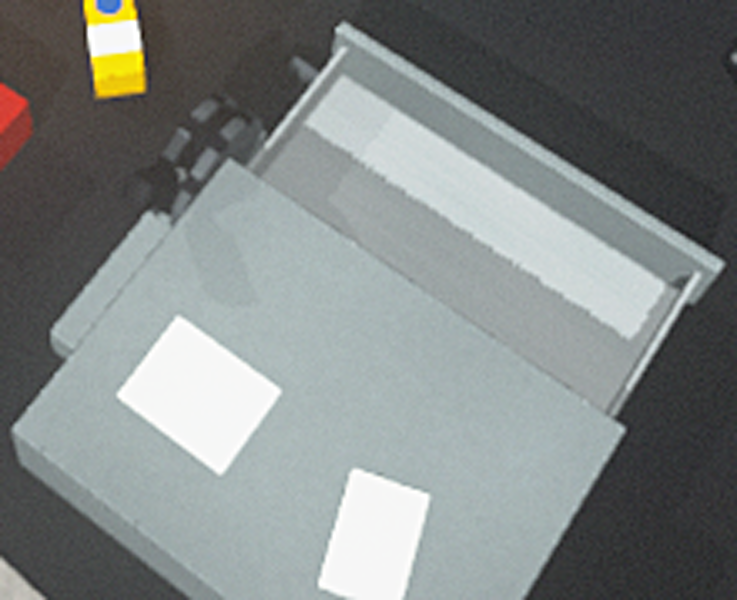

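The crop confirms the four yellow blocks with white bands. The cabinet crop shows the roof corners at (20,52), (447,14), (467,343), (37,379), the drawer front's outer top edge from (57,582) to (497,548), the black grip at about (478,226) and the drum at about (497,330).

```bash
python3 - <<'E'
from h import *
from bench import bot
T=dict(np.load("top0.npz"));S=dict(np.load("scene0.npz"))
f=lambda u,v:(50+u/3,35+v/3)
rc=[plane(T,f(*p),.104)[:2] for p in((20,52),(447,14),(467,343),(37,379))]
model=np.array([[300,190],[300,-190],[12,-190],[12,190]])/1000
A=np.array(rc);mc=model.mean(0);ac=A.mean(0)
U,s,V=np.linalg.svd((model-mc).T@(A-ac));R=(U@V).T;o=ac-R@mc
sf=lambda u,v:(205+u*220/737,205+v*179/600)
for p in((235,160),(623,430),(14,432)): print("scene roof",plane(S,sf(*p),.104)[:2].round(3), (R.T@(plane(S,sf(*p),.104)[:2]-o)*1000).round())
print("origin",o.round(4),"yaw",np.degrees(np.arctan2(R[1,0],R[0,0])), "resid mm",((A-ac)-(model-mc)@R.T).round(4).tolist())
np.savez("cab.npz",R=R,o=o)
cab=lambda p,z,s=T,g=f:(R.T@(plane(s,g(*p),z)[:2]-o)*1000).round(1)
print("front edge",cab((57,582),.088),cab((497,548),.088),"scene",cab((343,25),.088,S,sf),cab((723,265),.088,S,sf))
print("rail",cab((513,133),.05),cab((535,418),.05),"drum top",cab((497,330),.13),cab((497,268),.075),cab((505,395),.075))
print("grip",cab((478,226),.163), "scene",cab((150,185),.163,S,sf))
ang=np.degrees(np.arctan2(R[1,0],R[0,0]))
for c in cartons(T): print(c[0].round());go(bot.read_state(),*c[0],107,c[1]+90)
E
```

```text
scene roof [0.636 0.028] [  15. -183.]
scene roof [0.612 0.399] [ 18. 189.]
scene roof [0.923 0.047] [ 303. -185.]
origin [0.6074 0.2093] yaw 4.1500407511664985 resid mm [[-0.0006, -0.0032], [-0.0004, 0.0018], [0.001, 0.0042], [0.0, -0.0028]]
front edge [-163.5  187.3] [-162.7 -197. ] scene [-156.3 -186.9] [-157.9  189.2]
rail [ 209.8 -232. ] [ -49.2 -233.5] drum top [  17.5 -215.7] [  82.4 -212.2] [ -29.9 -211.4]
grip [  96.9 -210.6] scene [  96.8 -210.6]
[ 438. -160.]
turn 71.4 (j6 -6) then tool shift [-722.9  245.8   98.5] n>= 20.0
[ 453. -345.]
turn 10.9 (j6 -6) then tool shift [-658.4 -671.    98.9] n>= 24.0
[ 589. -331.]
turn 68.9 (j6 -6) then tool shift [-922.9  339.    98.8] n>= 25.0
[ 584. -161.]
turn -62.7 (j6 -6) then tool shift [ 233.3 -801.5   98.5] n>= 22.0
```

{"op": "send_rows", "data": {
  "series": [
    [[0, 0, 0], 7.14, -1],
    [[0, 0, 0], 7.14, -1],
    [[0, 0, 0], 7.14, -1],
    [[0, 0, 0], 7.14, -1],
    [[0, 0, 0], 7.14, -1],
    [[0, 0, 0], 7.14, -1],
    [[0, 0, 0], 7.14, -1],
    [[0, 0, 0], 7.14, -1],
    [[0, 0, 0], 7.14, -1],
    [[0, 0, 0], 7.14, -1],
    [[-36, 12, 3], 0, -1],
    [[-36, 12, 3], 0, -1],
    [[-36, 12, 3], 0, -1],
    [[-36, 12, 3], 0, -1],
    [[-36, 12, 3], 0, -1],
    [[-36, 12, 3], 0, -1],
    [[-36, 12, 3], 0, -1],
    [[-36, 12, 3], 0, -1],
    [[-36, 12, 3], 0, -1],
    [[-36, 12, 3], 0, -1]
  ]
}}

```text
t: 1.77
eef_pos: [0.2782, 0.1877, 0.175]
ee_rot: [[-0.099, 0.995, 0.0], [0.995, 0.099, 0.0], [0.0, 0.0, -1.0]]
force: [1.0, 1.1, 0.7]
width: 0.995
gripper_force: 0.0
```

{"op": "send_rows", "data": {
  "series": [
    [[-36, 12, 3], 0, -1],
    [[-36, 12, 3], 0, -1],
    [[-36, 12, 3], 0, -1],
    [[-36, 12, 3], 0, -1],
    [[-36, 12, 3], 0, -1],
    [[-36, 12, 3], 0, -1],
    [[-36, 12, 3], 0, -1],
    [[-36, 12, 3], 0, -1],
    [[-36, 12, 3], 0, -1],
    [[-36, 12, 3], 0, -1],
    [[0, 0, 0], 0, -1],
    [[0, 0, 0], 0, -1]
  ]
}}

```text
t: 2.77
eef_pos: [0.4324, -0.1582, 0.1441]
ee_rot: [[-0.095, 0.996, -0.003], [0.996, 0.095, 0.002], [0.002, -0.003, -1.0]]
force: [0.4, -0.2, -0.1]
width: 1.001
gripper_force: 0.0
```

```bash
python3 - <<'E'
from h import *
from bench import bot
st=bot.read_state();print(st["t"],st["eef_pos"],st["joint_pos"].round())
go(st,438,-160,107,5.6);go(st,438,-160,6,5.6)
E
```

```text
2.7667 [ 0.43242524 -0.15822387  0.1441176 ] [-27.  -5.  96.   0.  90. -33.]
turn -0.2 (j6 -33) then tool shift [-2.4  5.5 37.1] n>= 1.0
turn -0.2 (j6 -33) then tool shift [ -2.6   5.7 138.1] n>= 4.0
```

{"op": "send_rows", "data": {
  "series": [
    [[-2, 5, 28], 0, -1],
    [[0, 0, 28], 0, -1],
    [[0, 0, 28], 0, -1],
    [[0, 0, 28], 0, -1],
    [[0, 0, 24], 0, -1],
    [[0, 0, 0], 0, -1],
    [[0, 0, 0], 0, 1],
    [[0, 0, 0], 0, 1],
    [[0, 0, 0], 0, 1],
    [[0, 0, 0], 0, 1],
    [[0, 0, 0], 0, 1],
    [[0, 0, 0], 0, 1],
    [[0, 0, 0], 0, 1],
    [[0, 0, -20], 0, 1],
    [[0, 0, -30], 0, 1],
    [[0, 0, -35], 0, 1],
    [[0, 0, -35], 0, 1],
    [[0, 0, -30], 0, 1],
    [[0, 0, 0], 0, 1]
  ]
}}

```text
t: 4.35
eef_pos: [0.4415, -0.1605, 0.1668]
ee_rot: [[-0.098, 0.995, 0.012], [0.995, 0.098, -0.006], [-0.007, 0.011, -1.0]]
force: [0.5, -0.2, -0.8]
width: 0.481
gripper_force: 29.8
```

```bash
cat >> h.py <<'E'
def slot(xf,y):
    c=np.load("cab.npz"); return (c["R"]@np.array([(-79+xf)/1000,y/1000])+c["o"]+[.001,.001])*1000
E
python3 - <<'E'
from h import *
from bench import bot
st=bot.read_state();print(st["eef_pos"],st["joint_pos"].round())
for y in(120,40,-40,-120):
    p=slot(2,y);print(p.round(1))
go(st,*slot(2,120),150,94.1)
E
```

```text
[ 0.44146608 -0.1604504   0.16680575] [-27.  -5.  93.   0.  91. -33.]
[523.  324.4]
[528.7 244.6]
[534.5 164.9]
[540.3  85.1]
turn -88.5 (j6 -33) then tool shift [-115.7  477.9   14.9] n>= 13.0
```

{"op": "send_rows", "data": {
  "series": [
    [[0, 0, 0], -6.8, 1],
    [[0, 0, 0], -6.8, 1],
    [[0, 0, 0], -6.8, 1],
    [[0, 0, 0], -6.8, 1],
    [[0, 0, 0], -6.8, 1],
    [[0, 0, 0], -6.8, 1],
    [[0, 0, 0], -6.8, 1],
    [[0, 0, 0], -6.8, 1],
    [[0, 0, 0], -6.8, 1],
    [[0, 0, 0], -6.8, 1],
    [[0, 0, 0], -6.8, 1],
    [[0, 0, 0], -6.8, 1],
    [[0, 0, 0], -6.9, 1],
    [[-8, 34, 0], 0, 1],
    [[-8, 34, 0], 0, 1],
    [[-8, 34, 0], 0, 1],
    [[-8, 34, 0], 0, 1],
    [[-8, 34, 0], 0, 1],
    [[-8, 34, 0], 0, 1],
    [[-8, 34, 0], 0, 1]
  ]
}}

```text
t: 6.02
eef_pos: [0.4761, 0.0843, 0.1578]
ee_rot: [[-0.997, -0.071, -0.002], [-0.071, 0.997, -0.0], [0.002, 0.0, -1.0]]
force: [0.4, -0.6, -0.5]
width: 0.476
gripper_force: 29.8
```

{"op": "send_rows", "data": {
  "series": [
    [[-8, 34, 0], 0, 1],
    [[-8, 34, 0], 0, 1],
    [[-8, 34, 0], 0, 1],
    [[-8, 34, 0], 0, 1],
    [[-8, 34, 0], 0, 1],
    [[-8, 34, 0], 0, 1],
    [[-8, 34, 0], 0, 1],
    [[0, 0, 0], 0, 1],
    [[0, 0, 0], 0, 1],
    [[0, 0, 0], 0, 1]
  ]
}}

```text
t: 6.85
eef_pos: [0.515, 0.3234, 0.1578]
ee_rot: [[-0.997, -0.072, -0.002], [-0.072, 0.997, -0.002], [0.003, -0.002, -1.0]]
force: [1.2, 0.1, -1.2]
width: 0.475
gripper_force: 29.8
```

```bash
python3 - <<'E'
from h import *
from bench import bot
st=bot.read_state();print(st["t"],st["eef_pos"],st["joint_pos"].round(),st["width"])
go(st,*slot(2,120),27,94.1)
E
```

```text
6.85 [0.51503097 0.32336756 0.15778581] [ 27.  13.  74.  -0.  92. -67.] 0.47524181190441706
turn 0.0 (j6 -67) then tool shift [ -8.3   0.7 130.8] n>= 4.0
```

{"op": "send_rows", "data": {
  "series": [
    [[-8, 1, 33], 0, 1],
    [[0, 0, 33], 0, 1],
    [[0, 0, 33], 0, 1],
    [[0, 0, 22], 0, 1],
    [[0, 0, 10], 0, 1],
    [[0, 0, 0], 0, 1],
    [[0, 0, 0], 0, 1],
    [[0, 0, 0], 0, -0.3],
    [[0, 0, 0], 0, -0.3],
    [[0, 0, 0], 0, -0.3],
    [[0, 0, 0], 0, -0.3],
    [[0, 0, -20], 0, -0.3],
    [[0, 0, -30], 0, -0.3],
    [[0, 0, -35], 0, -0.3],
    [[0, 0, -35], 0, -0.3],
    [[0, 0, 0], 0, -0.3]
  ]
}}

```text
t: 8.18
eef_pos: [0.527, 0.3274, 0.1574]
ee_rot: [[-0.997, -0.072, 0.013], [-0.072, 0.997, 0.007], [-0.013, 0.006, -1.0]]
force: [1.2, 0.1, 1.1]
width: 0.647
gripper_force: 0.0
```

```bash
cat >> h.py <<'E'
def look(): 
    from bench import bot
    s=bot.snapshot("top"); st=bot.read_state()
    print(round(st["t"],2),st["eef_pos"].round(4),st["joint_pos"].round(),round(st["width"],3))
    return s,st
E
python3 - <<'E'
from h import *
s,st=look()
for c in cartons(s): print(c[0].round(),round(c[1],1),np.round(c[2]),c[3].round());go(st,*c[0],107,c[1]+90)
E
```

```text
8.23 [0.5259 0.3269 0.1539] [ 27.  14.  74.   0.  91. -67.] 0.648
[ 453. -345.] 156.1 [ 50. 101.] [348. 219.]
turn 28.0 (j6 -67) then tool shift [-205.7 -644.    43.2] n>= 17.0
[529. 328.] 0.8 [ 47. 101.] [ 99. 194.]
turn 3.3 (j6 -67) then tool shift [-2.2  0.8 46.9] n>= 2.0
[ 589. -331.] 98.1 [ 47. 103.] [342. 169.]
turn 86.0 (j6 -67) then tool shift [-660.3  -30.7   44.4] n>= 17.0
[ 584. -161.] 49.7 [ 47. 102.] [278. 170.]
turn -45.6 (j6 -67) then tool shift [ 335.1 -359.5   45.2] n>= 13.0
```

{"op": "send_rows", "data": {
  "series": [
    [[0, 0, 0], 7.1, -0.3],
    [[0, 0, 0], 7.1, -0.3],
    [[0, 0, 0], 7.1, -1],
    [[0, 0, 0], 7.1, -1],
    [[0, 0, 0], 7.1, -1],
    [[0, 0, 0], 7.1, -1],
    [[0, 0, 0], 7.1, -1],
    [[0, 0, 0], 7.1, -1],
    [[0, 0, 0], 7.1, -1],
    [[0, 0, 0], 7.1, -1],
    [[0, 0, 0], 7.1, -1],
    [[0, 0, 0], 7.1, -1],
    [[0, 0, 0], 7.1, -1],
    [[0, 0, 0], 7.1, -1],
    [[0, 0, 0], 7.1, -1],
    [[0, 0, 0], 7.1, -1],
    [[0, 0, 0], 7.1, -1],
    [[0, 0, 0], 7.1, -1],
    [[0, 0, 0], 6.6, -1]
  ]
}}

```text
t: 9.82
eef_pos: [0.5226, 0.3252, 0.1461]
ee_rot: [[0.651, 0.759, -0.004], [0.759, -0.651, -0.002], [-0.004, -0.002, -1.0]]
force: [0.2, 0.1, -0.5]
width: 1.001
gripper_force: 0.0
```

{"op": "send_rows", "data": {
  "series": [
    [[-24, 25.7, 0], 0, -1],
    [[-24, 25.7, 0], 0, -1],
    [[-24, 25.7, 0], 0, -1],
    [[-24, 25.7, 0], 0, -1],
    [[-24, 25.7, 0], 0, -1],
    [[-24, 25.7, 0], 0, -1],
    [[-24, 25.7, 0], 0, -1],
    [[-24, 25.7, 0], 0, -1],
    [[-24, 25.7, 3], 0, -1],
    [[-24, 25.7, 6], 0, -1],
    [[-24, 25.7, 6], 0, -1],
    [[-24, 25.7, 6], 0, -1],
    [[-24, 25.7, 6], 0, -1],
    [[-23, 25.7, 6], 0, -1],
    [[0, 0, 0], 0, -1],
    [[0, 0, 0], 0, -1]
  ]
}}

```text
t: 11.15
eef_pos: [0.5798, -0.1637, 0.1125]
ee_rot: [[0.649, 0.761, -0.005], [0.761, -0.649, 0.002], [-0.001, -0.005, -1.0]]
force: [-0.1, 0.6, 0.9]
width: 1.0
gripper_force: 0.0
```

```bash
python3 - <<'E'
from h import *
from bench import bot
st=bot.read_state();print(st["t"],st["eef_pos"],st["joint_pos"].round(),st["width"])
go(st,584,-161,7.5,139.7)
E
```

```text
11.15 [ 0.57983579 -0.16366706  0.11251923] [-21.  14.  79.   0.  87.  19.] 0.9999037398459502
turn -0.2 (j6 19) then tool shift [  4.9   2.  105. ] n>= 3.0
```

{"op": "send_rows", "data": {
  "series": [
    [[5, 2, 28], 0, -1],
    [[0, 0, 28], 0, -1],
    [[0, 0, 28], 0, -1],
    [[0, 0, 21], 0, -1],
    [[0, 0, 0], 0, -1],
    [[0, 0, 0], 0, 1],
    [[0, 0, 0], 0, 1],
    [[0, 0, 0], 0, 1],
    [[0, 0, 0], 0, 1],
    [[0, 0, 0], 0, 1],
    [[0, 0, 0], 0, 1],
    [[0, 0, 0], 0, 1],
    [[0, 0, -20], 0, 1],
    [[0, 0, -35], 0, 1],
    [[0, 0, -35], 0, 1],
    [[0, 0, -35], 0, 1],
    [[0, 0, -25], 0, 1],
    [[0, 0, 0], 0, 1]
  ]
}}

```text
t: 12.65
eef_pos: [0.5894, -0.1613, 0.1682]
ee_rot: [[0.647, 0.763, 0.012], [0.763, -0.647, -0.004], [0.005, 0.012, -1.0]]
force: [0.8, -0.8, -0.4]
width: 0.477
gripper_force: 30.0
```

```bash
python3 - <<'E'
from h import *
s,st=look()
go(st,*slot(2,40),150,94.1)
for c in cartons(s): print(c[0].round(),round(c[1],1),np.round(c[2]),c[3].round())
E
```

```text
12.7 [ 0.588  -0.1608  0.1643] [-21.  13.  74.   0.  92.  20.] 0.474
turn 45.6 (j6 20) then tool shift [ -30.2 -408.6   12.9] n>= 11.0
[ 453. -345.] 155.6 [ 51. 104.] [348. 219.]
[528. 331.] 6.8 [ 50. 103.] [ 98. 193.]
[ 588. -331.] 98.1 [ 49. 105.] [342. 169.]
```

{"op": "send_rows", "data": {
  "series": [
    [[0, 0, 0], 6.5, 1],
    [[0, 0, 0], 6.5, 1],
    [[0, 0, 0], 6.5, 1],
    [[0, 0, 0], 6.5, 1],
    [[0, 0, 0], 6.5, 1],
    [[0, 0, 0], 6.5, 1],
    [[0, 0, 0], 6.6, 1],
    [[-10, -34, 0], 0, 1],
    [[-10, -34, 0], 0, 1],
    [[-10, -34, 0], 0, 1],
    [[0, -34, 0], 0, 1],
    [[0, -34, 0], 0, 1],
    [[0, -34, 0], 0, 1],
    [[0, -34, 0], 0, 1],
    [[0, -34, 0], 0, 1],
    [[0, -34, 0], 0, 1],
    [[0, -34, 0], 0, 1],
    [[0, -34, 0], 0, 1],
    [[0, -34, 0], 0, 1],
    [[0, 0, 0], 0, 1]
  ]
}}

```text
t: 14.37
eef_pos: [0.5242, 0.2501, 0.1567]
ee_rot: [[0.997, 0.078, -0.006], [0.078, -0.997, 0.002], [-0.006, -0.002, -1.0]]
force: [-0.2, -0.0, -1.6]
width: 0.476
gripper_force: 30.0
```

{"op": "send_rows", "data": {
  "series": [
    [[0, 0, 0], 0, 1],
    [[0, 0, 0], 0, 1]
  ]
}}

```text
t: 14.53
eef_pos: [0.5259, 0.2441, 0.1579]
ee_rot: [[0.997, 0.072, -0.004], [0.072, -0.997, -0.002], [-0.004, 0.002, -1.0]]
force: [-0.6, 0.9, -1.3]
width: 0.477
gripper_force: 30.0
```

```bash
python3 - <<'E'
from h import *
from bench import bot
st=bot.read_state();print(st["t"],st["eef_pos"],st["joint_pos"].round(),st["width"])
go(st,*slot(2,40),27,94.1)
E
```

```text
14.5333 [0.52589272 0.24412322 0.15785336] [ 19.  10.  79.  -0.  92. 105.] 0.47656129257207225
turn 0.0 (j6 105) then tool shift [  3.4  -0.6 130.8] n>= 4.0
```

{"op": "send_rows", "data": {
  "series": [
    [[3, 0, 33], 0, 1],
    [[0, 0, 33], 0, 1],
    [[0, 0, 33], 0, 1],
    [[0, 0, 22], 0, 1],
    [[0, 0, 10], 0, 1],
    [[0, 0, 0], 0, 1],
    [[0, 0, 0], 0, 1],
    [[0, 0, 0], 0, -0.3],
    [[0, 0, 0], 0, -0.3],
    [[0, 0, 0], 0, -0.3],
    [[0, 0, 0], 0, -0.3],
    [[0, 0, -20], 0, -0.3],
    [[0, 0, -30], 0, -0.3],
    [[0, 0, -35], 0, -0.3],
    [[0, 0, -35], 0, -0.3],
    [[0, 0, 0], 0, -0.3],
    [[0, 0, 0], 0, -0.3]
  ]
}}

```text
t: 15.95
eef_pos: [0.5314, 0.2455, 0.1523]
ee_rot: [[0.997, 0.072, 0.005], [0.072, -0.997, 0.002], [0.005, -0.002, -1.0]]
force: [-0.4, 0.3, -0.9]
width: 0.653
gripper_force: 0.0
```

```bash
python3 - <<'E'
from h import *
s,st=look()
for c in cartons(s): print(c[0].round(),round(c[1],1),np.round(c[2]),c[3].round());go(st,*c[0],115,c[1]+90)
E
```

```text
16.0 [0.5301 0.245  0.1497] [ 19.  10.  79.   0.  91. 105.] 0.649
[ 453. -345.] 156.1 [ 50. 101.] [348. 219.]
turn 28.0 (j6 105) then tool shift [168.9 570.5  34.4] n>= 15.0
[530. 289.] 90.6 [101. 129.] [119. 198.]
turn -86.5 (j6 105) then tool shift [44.5  0.7 34.7] n>= 2.0
[ 589. -331.] 98.1 [ 47. 103.] [342. 169.]
turn 86.0 (j6 105) then tool shift [578.5  22.9  34.5] n>= 15.0
```

{"op": "send_rows", "data": {
  "series": [
    [[0, 0, 0], -6.7, -0.3],
    [[0, 0, 0], -6.7, -0.3],
    [[0, 0, 0], -6.7, -1],
    [[0, 0, 0], -6.7, -1],
    [[0, 0, 0], -6.7, -1],
    [[0, 0, 0], -6.7, -1],
    [[0, 0, 0], -6.7, -1],
    [[0, 0, 0], -6.7, -1],
    [[0, 0, 0], -6.7, -1],
    [[0, 0, 0], -6.7, -1],
    [[0, 0, 0], -6.7, -1],
    [[0, 0, 0], -6.7, -1],
    [[0, 0, 0], -6.7, -1],
    [[0, 0, 0], -6.9, -1],
    [[-38, -2, 0], 0, -1],
    [[-38, -2, 0], 0, -1],
    [[-38, -2, 0], 0, -1],
    [[-38, -2, 0], 0, -1],
    [[-38, -2, 0], 0, -1],
    [[-38, -2, 0], 0, -1]
  ]
}}

```text
t: 17.67
eef_pos: [0.5485, 0.016, 0.1464]
ee_rot: [[-0.141, 0.99, -0.005], [0.99, 0.141, 0.0], [0.001, -0.005, -1.0]]
force: [-0.3, -0.3, -0.6]
width: 1.003
gripper_force: 0.0
```

{"op": "send_rows", "data": {
  "series": [
    [[-38, -2, 0], 0, -1],
    [[-38, -2, 0], 0, -1],
    [[-38, -2, 0], 0, -1],
    [[-38, -2, 6], 0, -1],
    [[-38, -2, 6], 0, -1],
    [[-38, -2, 6], 0, -1],
    [[-38, -2, 6], 0, -1],
    [[-38, -1, 6], 0, -1],
    [[-38, -1, 5], 0, -1],
    [[-8, 0, 0], 0, -1],
    [[0, 0, 0], 0, -1],
    [[0, 0, 0], 0, -1]
  ]
}}

```text
t: 18.67
eef_pos: [0.5828, -0.3302, 0.112]
ee_rot: [[-0.14, 0.99, -0.003], [0.99, 0.14, 0.003], [0.004, -0.003, -1.0]]
force: [-0.2, 1.0, 0.1]
width: 1.0
gripper_force: 0.0
```

```bash
python3 - <<'E'
from h import *
s,st=look()
go(st,589,-331,7.5,8.1)
E
```

```text
18.72 [ 0.5833 -0.3295  0.113 ] [-34.  22.  68.   0.  90. -42.] 1.002
turn 0.0 (j6 -42) then tool shift [ -2.6   5.6 105.5] n>= 3.0
```

{"op": "send_rows", "data": {
  "series": [
    [[-2, 5, 28], 0, -1],
    [[0, 0, 28], 0, -1],
    [[0, 0, 28], 0, -1],
    [[0, 0, 21], 0, -1],
    [[0, 0, 0], 0, -1],
    [[0, 0, 0], 0, 1],
    [[0, 0, 0], 0, 1],
    [[0, 0, 0], 0, 1],
    [[0, 0, 0], 0, 1],
    [[0, 0, 0], 0, 1],
    [[0, 0, 0], 0, 1],
    [[0, 0, 0], 0, 1],
    [[0, 0, -20], 0, 1],
    [[0, 0, -35], 0, 1],
    [[0, 0, -35], 0, 1],
    [[0, 0, -35], 0, 1],
    [[0, 0, -25], 0, 1],
    [[0, 0, 0], 0, 1]
  ]
}}

```text
t: 20.22
eef_pos: [0.5917, -0.3344, 0.1675]
ee_rot: [[-0.141, 0.99, 0.011], [0.99, 0.141, -0.007], [-0.009, 0.01, -1.0]]
force: [0.7, -0.2, -0.3]
width: 0.478
gripper_force: 30.0
```

```bash
python3 - <<'E'
from h import *
s,st=look()
go(st,*slot(2,-40),150,94.1)
for c in cartons(s): print(c[0].round(),round(c[1],1),np.round(c[2]),c[3].round())
E
```

```text
20.27 [ 0.5905 -0.3336  0.1634] [-34.  22.  63.   0.  95. -42.] 0.473
turn -86.0 (j6 -42) then tool shift [ 20.3 501.2  10.9] n>= 13.0
[533. 290.] 89.8 [104. 136.] [112. 191.]
```

{"op": "send_rows", "data": {
  "series": [
    [[0, 0, 0], -6.6, 1],
    [[0, 0, 0], -6.6, 1],
    [[0, 0, 0], -6.6, 1],
    [[0, 0, 0], -6.6, 1],
    [[0, 0, 0], -6.6, 1],
    [[0, 0, 0], -6.6, 1],
    [[0, 0, 0], -6.6, 1],
    [[0, 0, 0], -6.6, 1],
    [[0, 0, 0], -6.6, 1],
    [[0, 0, 0], -6.6, 1],
    [[0, 0, 0], -6.6, 1],
    [[0, 0, 0], -6.6, 1],
    [[0, 0, 0], -6.8, 1],
    [[3, 38, 0], 0, 1],
    [[3, 38, 0], 0, 1],
    [[3, 38, 0], 0, 1],
    [[3, 38, 0], 0, 1],
    [[3, 38, 0], 0, 1],
    [[3, 38, 0], 0, 1],
    [[2, 38, 0], 0, 1]
  ]
}}

```text
t: 21.93
eef_pos: [0.5474, -0.0665, 0.1553]
ee_rot: [[-0.997, -0.071, -0.006], [-0.071, 0.997, 0.002], [0.006, 0.002, -1.0]]
force: [0.7, 0.9, -1.9]
width: 0.472
gripper_force: 30.0
```

{"op": "send_rows", "data": {
  "series": [
    [[0, 38, 0], 0, 1],
    [[0, 38, 0], 0, 1],
    [[0, 38, 0], 0, 1],
    [[0, 38, 0], 0, 1],
    [[0, 38, 0], 0, 1],
    [[0, 38, 0], 0, 1],
    [[0, 7, 0], 0, 1],
    [[0, 0, 0], 0, 1],
    [[0, 0, 0], 0, 1],
    [[0, 0, 0], 0, 1]
  ]
}}

```text
t: 22.77
eef_pos: [0.5326, 0.1644, 0.1577]
ee_rot: [[-0.998, -0.07, -0.003], [-0.07, 0.998, -0.001], [0.003, -0.001, -1.0]]
force: [-0.2, -0.4, -1.4]
width: 0.478
gripper_force: 30.0
```

```bash
python3 - <<'E'
from h import *
from bench import bot
st=bot.read_state();print(st["t"],st["eef_pos"],st["joint_pos"].round(),st["width"])
go(st,*slot(2,-40),27,94.1)
E
```

```text
22.7667 [0.53262193 0.16435768 0.15771159] [ 11.   7.  82.  -0.  91. -83.] 0.47788166616949734
turn -0.1 (j6 -83) then tool shift [ -2.3   0.5 130.7] n>= 4.0
```

{"op": "send_rows", "data": {
  "series": [
    [[-2, 0, 33], 0, 1],
    [[0, 0, 33], 0, 1],
    [[0, 0, 33], 0, 1],
    [[0, 0, 22], 0, 1],
    [[0, 0, 10], 0, 1],
    [[0, 0, 0], 0, 1],
    [[0, 0, 0], 0, 1],
    [[0, 0, 0], 0, -0.3],
    [[0, 0, 0], 0, -0.3],
    [[0, 0, 0], 0, -0.3],
    [[0, 0, 0], 0, -0.3],
    [[0, 0, -20], 0, -0.3],
    [[0, 0, -30], 0, -0.3],
    [[0, 0, -35], 0, -0.3],
    [[0, 0, -35], 0, -0.3],
    [[0, 0, 0], 0, -0.3],
    [[0, 0, 0], 0, -0.3]
  ]
}}

```text
t: 24.18
eef_pos: [0.5366, 0.1662, 0.1511]
ee_rot: [[-0.997, -0.071, 0.005], [-0.071, 0.997, 0.001], [-0.005, 0.001, -1.0]]
force: [0.2, 0.3, -0.3]
width: 0.649
gripper_force: 0.0
```

```bash
python3 - <<'E'
from h import *
s,st=look()
for c in cartons(s): print(c[0].round(),round(c[1],1),np.round(c[2]),c[3].round());go(st,*c[0],115,c[1]+90)
E
```

```text
24.23 [0.5352 0.1659 0.1486] [ 11.   7.  82.   0.  90. -83.] 0.647
[ 453. -345.] 156.1 [ 50. 101.] [348. 219.]
turn 28.0 (j6 -83) then tool shift [-132.2 -500.3   33.4] n>= 13.0
[503. 197.] 93.1 [ 34. 110.] [147. 202.]
turn -89.0 (j6 -83) then tool shift [-33.2  30.5  33.5] n>= 2.0
```

{"op": "send_rows", "data": {
  "series": [
    [[0, 0, 0], 7, -0.3],
    [[0, 0, 0], 7, -0.3],
    [[0, 0, 0], 7, -1],
    [[0, 0, 0], 7, -1],
    [[-10, -38, 0], 0, -1],
    [[-10, -38, 0], 0, -1],
    [[-10, -38, 0], 0, -1],
    [[-10, -38, 0], 0, -1],
    [[-10, -38, 0], 0, -1],
    [[-10, -38, 0], 0, -1],
    [[-10, -38, 0], 0, -1],
    [[-10, -38, 5], 0, -1],
    [[-10, -38, 5], 0, -1],
    [[-10, -38, 5], 0, -1],
    [[-10, -38, 5], 0, -1],
    [[-10, -38, 5], 0, -1],
    [[-10, -38, 5], 0, -1],
    [[-2, -6, 0], 0, -1],
    [[0, 0, 0], 0, -1],
    [[0, 0, 0], 0, -1]
  ]
}}

```text
t: 25.9
eef_pos: [0.4524, -0.3435, 0.1161]
ee_rot: [[-0.914, 0.406, -0.003], [0.406, 0.914, 0.004], [0.004, 0.002, -1.0]]
force: [-0.2, 0.0, -0.6]
width: 1.0
gripper_force: 0.0
```

```bash
python3 - <<'E'
from h import *
s,st=look()
go(st,453,-344,7.5,66)
for c in cartons(s): print(c[0].round(),round(c[1],1),np.round(c[2]),c[3].round())
E
```

```text
25.95 [ 0.453  -0.343   0.1169] [ -43.    9.   84.    0.   87. -109.] 1.0
turn 0.1 (j6 -109) then tool shift [ -0.7  -1.1 109.4] n>= 3.0
[538. 247.] 89.7 [103. 221.] [128. 189.]
```

{"op": "send_rows", "data": {
  "series": [
    [[-1, -1, 30], 0, -1],
    [[0, 0, 30], 0, -1],
    [[0, 0, 28], 0, -1],
    [[0, 0, 21], 0, -1],
    [[0, 0, 0], 0, -1],
    [[0, 0, 0], 0, 1],
    [[0, 0, 0], 0, 1],
    [[0, 0, 0], 0, 1],
    [[0, 0, 0], 0, 1],
    [[0, 0, 0], 0, 1],
    [[0, 0, 0], 0, 1],
    [[0, 0, 0], 0, 1],
    [[0, 0, -20], 0, 1],
    [[0, 0, -35], 0, 1],
    [[0, 0, -35], 0, 1],
    [[0, 0, -35], 0, 1],
    [[0, 0, -25], 0, 1],
    [[0, 0, 0], 0, 1]
  ]
}}

```text
t: 27.45
eef_pos: [0.4563, -0.3484, 0.1668]
ee_rot: [[-0.914, 0.405, 0.009], [0.405, 0.914, -0.009], [-0.012, -0.004, -1.0]]
force: [-0.2, 0.3, -0.1]
width: 0.48
gripper_force: 30.0
```

```bash
python3 - <<'E'
from h import *
s,st=look()
go(st,*slot(2,-120),155,94.1)
E
```

```text
27.5 [ 0.4552 -0.3474  0.163 ] [ -43.    8.   80.    0.   92. -109.] 0.476
turn -28.0 (j6 -109) then tool shift [-115.7  425.3    6.4] n>= 12.0
```

{"op": "send_rows", "data": {
  "series": [
    [[0, 0, 0], -7, 1],
    [[0, 0, 0], -7, 1],
    [[0, 0, 0], -7, 1],
    [[0, 0, 0], -7, 1],
    [[-9.5, 35, 0], 0, 1],
    [[-9.5, 35, 0], 0, 1],
    [[-9.5, 35, 0], 0, 1],
    [[-9.5, 35, 0], 0, 1],
    [[-9.5, 35, 0], 0, 1],
    [[-9.5, 35, 0], 0, 1],
    [[-9.5, 35, 0], 0, 1],
    [[-9.5, 35, 0], 0, 1],
    [[-9.5, 35, 0], 0, 1],
    [[-9.5, 35, 0], 0, 1],
    [[-9.5, 35, 0], 0, 1],
    [[-9.5, 35, 0], 0, 1],
    [[0, 4, 0], 0, 1],
    [[0, 0, 0], 0, 1],
    [[0, 0, 0], 0, 1],
    [[0, 0, 0], 0, 1]
  ]
}}

```text
t: 29.17
eef_pos: [0.5364, 0.0838, 0.158]
ee_rot: [[-0.998, -0.07, -0.003], [-0.07, 0.998, -0.001], [0.003, -0.001, -1.0]]
force: [0.1, 0.2, -2.0]
width: 0.475
gripper_force: 30.0
```

```bash
python3 - <<'E'
from h import *
from bench import bot
st=bot.read_state();print(st["t"],st["eef_pos"],st["joint_pos"].round(),st["width"])
go(st,*slot(2,-120),27,94.1)
E
```

```text
29.1667 [0.53638878 0.08383345 0.15796072] [  3.   5.  84.  -0.  91. -91.] 0.4754690975728362
turn -0.1 (j6 -91) then tool shift [ -4.4   1.  130.9] n>= 4.0
```

{"op": "send_rows", "data": {
  "series": [
    [[-4, 1, 33], 0, 1],
    [[0, 0, 33], 0, 1],
    [[0, 0, 33], 0, 1],
    [[0, 0, 22], 0, 1],
    [[0, 0, 10], 0, 1],
    [[0, 0, 0], 0, 1],
    [[0, 0, 0], 0, 1],
    [[0, 0, 0], 0, -0.3],
    [[0, 0, 0], 0, -0.3],
    [[0, 0, 0], 0, -0.3],
    [[0, 0, 0], 0, -0.3],
    [[0, 0, -20], 0, -0.3],
    [[0, 0, -30], 0, -0.3],
    [[0, 0, -35], 0, -0.3],
    [[0, 0, -35], 0, -0.3],
    [[-38, 0, -30], 0, -0.3],
    [[-38, 0, 0], 0, -0.3],
    [[-38, 0, 0], 0, -0.3],
    [[0, 0, 0], 0, -0.3]
  ]
}}

```text
t: 30.75
eef_pos: [0.6541, 0.0937, 0.169]
ee_rot: [[-0.997, -0.071, -0.003], [-0.071, 0.998, -0.0], [0.003, -0.0, -1.0]]
force: [-0.6, 0.0, -1.8]
width: 0.657
gripper_force: 0.0
```

```bash
python3 - <<'E'
from h import *
s,st=look()
for c in cartons(s): print(c[0].round(),round(c[1],1),np.round(c[2]),c[3].round())
cv2.imwrite("pics/p2.png",cv2.resize(s["image"][:,:,::-1],(800,600),interpolation=cv2.INTER_CUBIC))
E
```

```text
30.8 [0.6509 0.0937 0.1694] [  3.  20.  65.  -0.  96. -91.] 0.65
[534. 106.] 0.3 [ 79. 103.] [182. 193.]
```

View pics/p2.png

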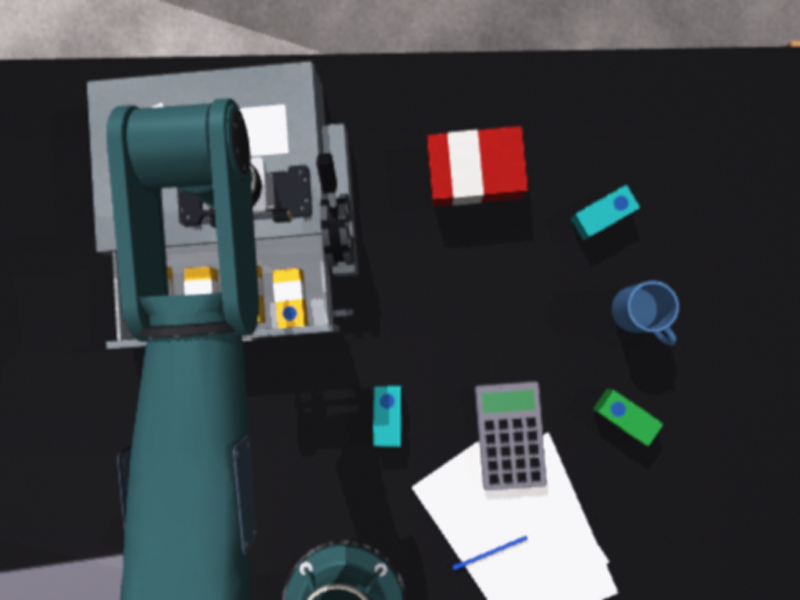

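The picture shows all four cartons in the drawer, with the drawer nudged in a little (front edge now at row 347). Lever still rear at (326,172). Bystanders unmoved.

```bash
cat >> h.py <<'E'
def cw(x,y):
    c=np.load("cab.npz"); return (c["R"]@np.array([x,y])/1000+c["o"]+[.001,.001])*1000
E
python3 - <<'E'
from h import *
from bench import bot
st=bot.read_state()
go(st,*cw(97,-210),220,94.1)
s=bot.snapshot("scene");cv2.imwrite("pics/s2.png",cv2.resize(s["image"][150:384,180:440,::-1],(667,600),interpolation=cv2.INTER_CUBIC))
T=dict(np.load("top0.npz"))
# grip mid by dark mask in initial top view
g=cv2.cvtColor(T["image"],cv2.COLOR_RGB2GRAY);m=(g<45).astype(np.uint8)
m[:98]=0;m[133:]=0;m[:,:202]=0;m[:,217:]=0
ys,xs=np.nonzero(m);print(xs.mean(),ys.mean(),xs.min(),xs.max(),ys.min(),ys.max())
E
```

```text
turn -0.0 (j6 -91) then tool shift [-62.8 -90.6 -51.1] n>= 4.0
208.88844621513945 111.94820717131473 203 216 98 132
```

View pics/s2.png

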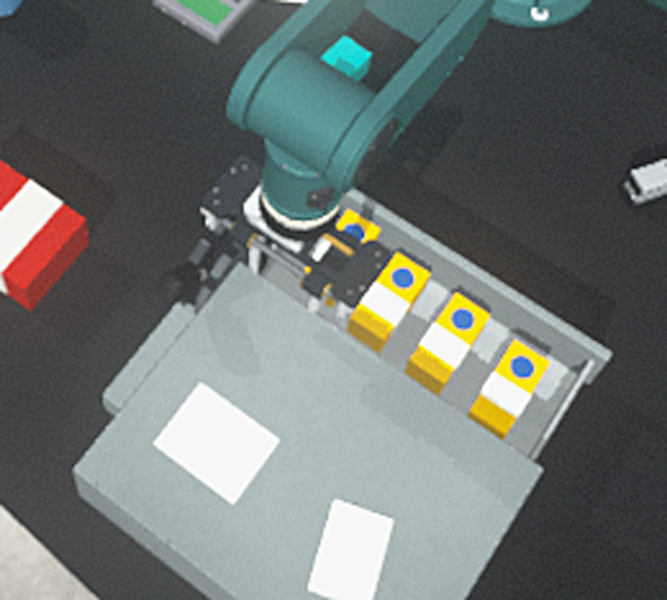

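The three visible cartons, and the part of the fourth at (355,228), lie flat in a row. Now I go to the lever.

{"op": "send_rows", "data": {
  "series": [
    [[0, 0, -25], 0, -0.3],
    [[0, 0, -26], 0, -0.3],
    [[0, 0, 0], 0, -0.3],
    [[-21, -30, 0], 0, -0.3],
    [[-21, -30, 0], 0, -0.3],
    [[-21, -31, 0], 0, -0.3],
    [[0, 0, 0], 0, -0.3],
    [[0, 0, 0], 0, -0.3],
    [[0, 0, 0], 0, -0.3],
    [[0, 0, 0], 0, -0.3]
  ]
}}

```text
t: 31.68
eef_pos: [0.7178, 0.0091, 0.2262]
ee_rot: [[-0.997, -0.073, 0.001], [-0.073, 0.997, 0.001], [-0.001, 0.0, -1.0]]
force: [0.5, -0.3, -0.4]
width: 0.648
gripper_force: 0.0
```

```bash
python3 - <<'E'
from h import *
s,st=look()
go(st,*cw(97,-210),146,94.1)
from bench import bot
s2=bot.snapshot("scene")
for q,n in((s,"t3"),(s2,"s3")): 
    p=proj(q,np.r_[cw(97,-210)/1000,.163]).astype(int);print(n,p)
a=s["image"][70:190,150:270];b=s2["image"][190:310,180:300]
cv2.imwrite("pics/l3.png",cv2.resize(np.hstack([a,b])[:,:,::-1],(800,400),interpolation=cv2.INTER_CUBIC))
E
```

```text
31.73 [0.718  0.0093 0.2265] [ -4.  27.  48.   0. 104. -98.] 0.649
turn 0.1 (j6 -98) then tool shift [-2.2 -1.6 80.5] n>= 3.0
t3 [208 109]
s3 [249 260]
```

View pics/l3.png

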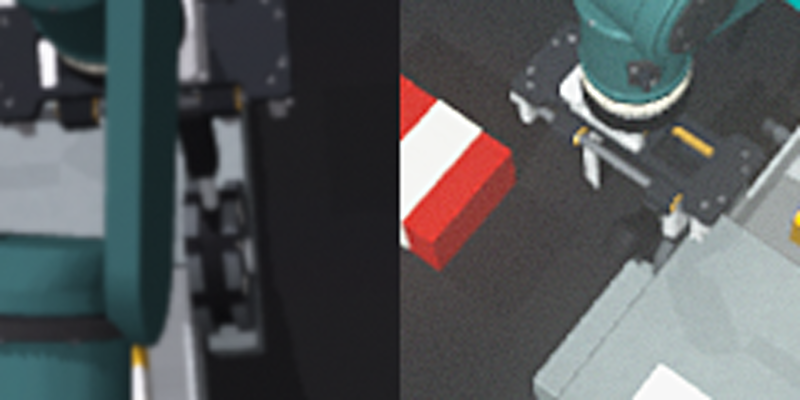

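The top view shows the gripper above and straddling the grip (195,130 left half). I lower and close.

{"op": "send_rows", "data": {
  "series": [
    [[-2, -1, 15], 0, -0.3],
    [[0, 0, 15], 0, -0.3],
    [[0, 0, 15], 0, -0.3],
    [[0, 0, 15], 0, -0.3],
    [[0, 0, 15], 0, -0.3],
    [[0, 0, 4], 0, -0.3],
    [[0, 0, 0], 0, -0.3],
    [[0, 0, 0], 0, -0.3],
    [[0, 0, 0], 0, 1],
    [[0, 0, 0], 0, 1],
    [[0, 0, 0], 0, 1],
    [[0, 0, 0], 0, 1],
    [[0, 0, 0], 0, 1],
    [[0, 0, 0], 0, 1],
    [[0, 0, 0], 0, 1]
  ]
}}

```text
t: 33.03
eef_pos: [0.7211, 0.0065, 0.1464]
ee_rot: [[-0.997, -0.071, 0.0], [-0.071, 0.997, -0.001], [-0.0, -0.001, -1.0]]
force: [0.2, -1.6, 1.6]
width: 0.256
gripper_force: 30.0
```

```bash
python3 - <<'E'
from h import *
from bench import bot
st=bot.read_state();print(st["eef_pos"],st["width"],st["force"].round(1))
c=np.load("cab.npz");p=c["R"].T@(st["eef_pos"][:2]-c["o"]-.001)*1000;z=st["eef_pos"][2]*1000+19
print("cab",p,z,"radius",np.hypot(p[0]-23,z-75),"ang",np.arctan2(p[0]-23,z-75))
r=np.hypot(p[0]-23,z-75);a0=np.arctan2(p[0]-23,z-75)
xs=[(r*np.sin(a),r*np.cos(a)) for a in np.linspace(a0,0,9)]
print(np.diff(xs,axis=0).round(1))
E
```

```text
[0.72109062 0.00653499 0.1464301 ] 0.2558970427982461 [ 0.2 -1.6  1.6]
cab [  97.61378715 -211.40849536] 165.43009615038267 radius 117.23830228335437 ang 0.6898589830295477
[[ -8.1   6.1]
 [ -8.6   5.4]
 [ -9.    4.6]
 [ -9.4   3.8]
 [ -9.6   3. ]
 [ -9.9   2.2]
 [-10.    1.3]
 [-10.1   0.4]]
```

{"op": "send_rows", "data": {
  "series": [
    [[8.1, 0, -6.1], 0, 1],
    [[8.6, 0, -5.4], 0, 1],
    [[9, 0, -4.6], 0, 1],
    [[9.4, 0, -3.8], 0, 1],
    [[9.6, 0, -3], 0, 1],
    [[9.9, 0, -2.2], 0, 1],
    [[10, 0, -1.3], 0, 1],
    [[10.1, 0, -0.4], 0, 1],
    [[0, 0, 0], 0, 1],
    [[0, 0, 0], 0, 1],
    [[0, 0, 0], 0, 1]
  ]
}}

```text
t: 33.95
eef_pos: [0.6466, 0.001, 0.1733]
ee_rot: [[-0.997, -0.071, 0.0], [-0.071, 0.997, -0.001], [-0.0, -0.001, -1.0]]
force: [1.2, -4.5, -0.2]
width: 0.255
gripper_force: 30.0
```

```bash
python3 - <<'E'
from h import *
from bench import bot
st=bot.read_state();print(st["eef_pos"],st["width"],st["force"].round(1))
c=np.load("cab.npz");p=c["R"].T@(st["eef_pos"][:2]-c["o"]-.001)*1000;z=st["eef_pos"][2]*1000+19
print("cab",p,z,"radius",np.hypot(p[0]-23,z-75),"ang",np.arctan2(p[0]-23,z-75))
E
```

```text
[0.6466036  0.00097779 0.17334633] 0.25457907792778195 [ 1.2 -4.5 -0.2]
cab [  22.91989997 -211.56060391] 192.34633069898953 radius 117.34635803692721 ang -0.0006825949534199708
```

{"op": "send_rows", "data": {
  "series": [
    [[0, 0, 0], 0, -0.3],
    [[0, 0, 0], 0, -0.3],
    [[0, 0, 0], 0, -0.3],
    [[0, 0, 0], 0, -0.3],
    [[0, 0, -20], 0, -0.3],
    [[0, 0, -30], 0, -0.3],
    [[0, 0, -30], 0, -0.3],
    [[0, 0, 0], 0, -0.3],
    [[30, 25, 0], 0, 1],
    [[30, 25, 0], 0, 1],
    [[30, 25, 0], 0, 1],
    [[30, 25, 0], 0, 1],
    [[30, 25, 0], 0, 1],
    [[30, 25, 0], 0, 1],
    [[30, 25, 0], 0, 1],
    [[30, 25, 0], 0, 1],
    [[0, 10, 0], 0, 1],
    [[0, 0, 0], 0, 1],
    [[0, 0, 0], 0, 1]
  ]
}}

```text
t: 35.53
eef_pos: [0.3923, 0.1942, 0.2528]
ee_rot: [[-0.997, -0.073, 0.0], [-0.073, 0.997, -0.0], [-0.0, -0.001, -1.0]]
force: [-0.0, -0.8, -0.1]
width: 0.006
gripper_force: 0.0
```

```bash
python3 - <<'E'
from h import *
s,st=look();print(st["force"].round(1))
c=np.load("cab.npz");print("cab",c["R"].T@(st["eef_pos"][:2]-c["o"]-.001)*1000)
go(st,*cw(-220,0),45,94.1)
cv2.imwrite("pics/t4.png",cv2.resize(s["image"][20:240,40:260,::-1],(600,600),interpolation=cv2.INTER_CUBIC))
E
```

```text
35.58 [0.3927 0.1937 0.2527] [ 19. -10.  87.  -0. 102. -75.] 0.003
[-0.6 -0.8  0.9]
cab [-216.37681796   -1.01076229]
turn 0.0 (j6 -75) then tool shift [  3.6   1.1 207.7] n>= 6.0
```

View pics/t4.png

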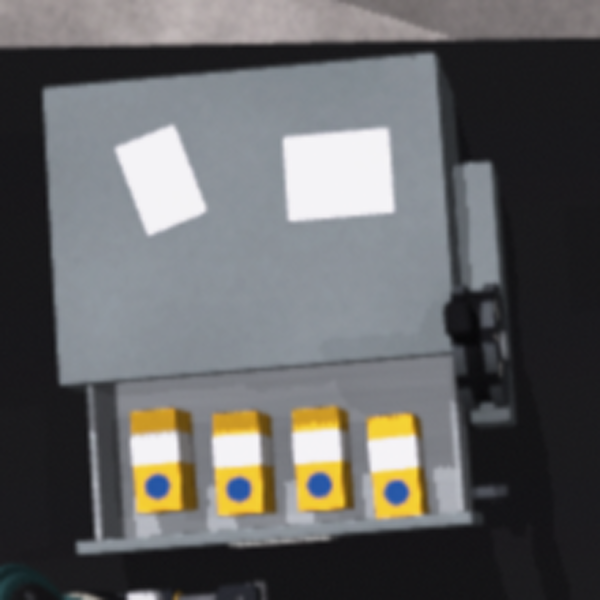

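The picture shows the lever upright (460,318), the four cartons flat near the drawer's front, drawer about 0.149 m out.

{"op": "send_rows", "data": {
  "series": [
    [[3, 1, 38], 0, 1],
    [[0, 0, 38], 0, 1],
    [[0, 0, 38], 0, 1],
    [[0, 0, 38], 0, 1],
    [[0, 0, 38], 0, 1],
    [[0, 0, 17], 0, 1],
    [[0, 0, 0], 0, 1],
    [[-10, 0, 0], 0, 1],
    [[-10, 0, 0], 0, 1],
    [[-10, 0, 0], 0, 1],
    [[-10, 0, 0], 0, 1],
    [[-8, 0, 0], 0, 1],
    [[-4, 0, 0], 0, 1],
    [[-4, 0, 0], 0, 1],
    [[-4, 0, 0], 0, 1],
    [[-4, 0, 0], 0, 1],
    [[-6, 0, 0], 0, 1],
    [[-6, 0, 0], 0, 1],
    [[-6, 0, 0], 0, 1],
    [[-6, 0, 0], 0, 1]
  ]
}}

```text
t: 37.25
eef_pos: [0.477, 0.2013, 0.046]
ee_rot: [[-0.997, -0.072, -0.001], [-0.072, 0.997, 0.0], [0.001, 0.0, -1.0]]
force: [-2.6, 0.4, 1.7]
width: 0.007
gripper_force: 1.2
```

```bash
cat >> h.py <<'E'
def cabpos():
    from bench import bot
    st=bot.read_state();c=np.load("cab.npz")
    print(st["t"],"cab",(c["R"].T@(st["eef_pos"][:2]-c["o"]-.001)*1000).round(1),"z",st["eef_pos"][2].round(4),"F",(c["R"].T@st["force"][:2]).round(1),st["force"][2].round(1))
E
python3 -c "from h import *;cabpos()"
```

```text
37.25 cab [-131.8    0.5] z 0.046 F [-2.5  0.6] 1.7
```

{"op": "send_rows", "data": {
  "series": [
    [[-6, 0, 0], 0, 1],
    [[-6, 0, 0], 0, 1],
    [[-6, 0, 0], 0, 1],
    [[-6, 0, 0], 0, 1],
    [[-6, 0, 0], 0, 1],
    [[-6, 0, 0], 0, 1],
    [[-6, 0, 0], 0, 1],
    [[-6, 0, 0], 0, 1],
    [[-6, 0, 0], 0, 1],
    [[-6, 0, 0], 0, 1],
    [[-6, 0, 0], 0, 1],
    [[-6, 0, 0], 0, 1],
    [[-6, 0, 0], 0, 1],
    [[-6, 0, 0], 0, 1],
    [[-6, 0, 0], 0, 1],
    [[-6, 0, 0], 0, 1],
    [[-6, 0, 0], 0, 1],
    [[0, 0, 0], 0, 1]
  ]
}}

```text
t: 38.75
eef_pos: [0.5805, 0.2079, 0.0463]
ee_rot: [[-0.997, -0.071, 0.003], [-0.071, 0.997, -0.001], [-0.003, -0.001, -1.0]]
force: [0.2, -0.1, -0.1]
width: 0.002
gripper_force: 0.0
```

{"op": "send_rows", "data": {
  "series": [
    [[-3, 0, 0], 0, 1],
    [[-3, 0, 0], 0, 1],
    [[-2, 0, 0], 0, 1],
    [[-2, 0, 0], 0, 1],
    [[-2, 0, 0], 0, 1],
    [[0, 0, 0], 0, 1],
    [[0, 0, 0], 0, 1]
  ]
}}

```text
t: 39.33
eef_pos: [0.5844, 0.2082, 0.0465]
ee_rot: [[-0.997, -0.072, -0.014], [-0.072, 0.997, -0.003], [0.014, -0.002, -1.0]]
force: [-17.4, -3.2, 10.8]
width: 0.006
gripper_force: 9.0
```

```bash
python3 -c "from h import *;cabpos()"
```

```text
39.3333 cab [-24.1  -0.4] z 0.0465 F [-17.6  -1.9] 10.8
```

{"op": "send_rows", "data": {
  "series": [
    [[10, 0, 0], 0, 1],
    [[30, 0, 0], 0, 1],
    [[35, 0, 0], 0, 1],
    [[35, 0, 0], 0, 1],
    [[0, 0, -20], 0, 1],
    [[0, 0, -38], 0, 1],
    [[0, 0, -38], 0, 1],
    [[0, 0, -38], 0, 1],
    [[0, 0, -38], 0, 1],
    [[0, 0, -35], 0, 1],
    [[0, 0, 0], 0, 1],
    [[0, 0, 0], 0, 1]
  ]
}}

```text
t: 40.33
eef_pos: [0.4826, 0.2015, 0.2567]
ee_rot: [[-0.997, -0.071, 0.008], [-0.071, 0.997, 0.002], [-0.008, 0.001, -1.0]]
force: [-0.3, 0.2, -1.2]
width: 0.009
gripper_force: 0.0
```

```bash
python3 - <<'E'
from h import *
s,st=look();cabpos()
go(st,*cw(23,-211),255,94.1)
cv2.imwrite("pics/t5.png",cv2.resize(s["image"][20:240,40:260,::-1],(600,600),interpolation=cv2.INTER_CUBIC))
E
```

```text
40.38 [0.4814 0.2013 0.254 ] [ 16.   1.  77.  -0. 102. -78.] 0.004
40.3833 cab [-1.273e+02  1.000e-01] z 0.254 F [-0.2  0.6] -1.1
turn -0.0 (j6 -78) then tool shift [-150.5 -211.    -0.6] n>= 7.0
```

View pics/t5.png

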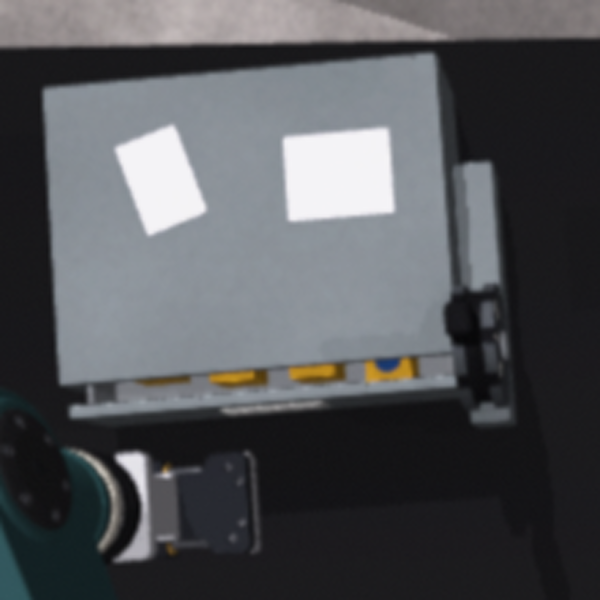

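The drawer is still about 15 mm out (front edge at row 414, gap to the roof at row 384): it stands at the detent. I push again, further.

{"op": "send_rows", "data": {
  "series": [
    [[0, 0, 38], 0, 1],
    [[0, 0, 38], 0, 1],
    [[0, 0, 38], 0, 1],
    [[0, 0, 38], 0, 1],
    [[0, 0, 38], 0, 1],
    [[0, 0, 18], 0, 1],
    [[0, 0, 0], 0, 1],
    [[-30, 0, 0], 0, 1],
    [[-30, 0, 0], 0, 1],
    [[-20, 0, 0], 0, 1],
    [[-10, 0, 0], 0, 1],
    [[-5, 0, 0], 0, 1],
    [[-5, 0, 0], 0, 1],
    [[-3, 0, 0], 0, 1],
    [[-3, 0, 0], 0, 1],
    [[0, 0, 0], 0, 1],
    [[0, 0, 0], 0, 1]
  ]
}}

```text
t: 41.8
eef_pos: [0.5839, 0.2087, 0.0453]
ee_rot: [[-0.997, -0.072, -0.005], [-0.072, 0.997, -0.001], [0.005, -0.001, -1.0]]
force: [-5.4, -0.4, 3.7]
width: 0.006
gripper_force: 2.6
```

```bash
python3 - <<'E'
from h import *
cabpos()
s,st=look()
c=np.load("cab.npz")
im=s["image"]
for p in ((70,418),(470,386)): print((c["R"].T@(plane(dict(np.load("top0.npz")),(40+p[0]*.36667,20+p[1]*.36667),.088)[:2]-c["o"])*1000).round(1))
E
```

```text
41.8 cab [-24.5   0.2] z 0.0453 F [-5.4 -0. ] 3.7
41.85 [0.5839 0.2087 0.0453] [ 14.  19.  81.   0.  81. -80.] 0.005
[-17.4 188.3]
[ -17.  -198.5]
```

{"op": "send_rows", "data": {
  "series": [
    [[-2, 0, 0], 0, 1],
    [[-2, 0, 0], 0, 1],
    [[-2, 0, 0], 0, 1],
    [[0, 0, 0], 0, 1]
  ]
}}

```text
t: 42.18
eef_pos: [0.5844, 0.2087, 0.0453]
ee_rot: [[-0.997, -0.073, -0.017], [-0.073, 0.997, -0.003], [0.017, -0.002, -1.0]]
force: [-19.6, -3.6, 11.8]
width: 0.005
gripper_force: 10.0
```

```bash
python3 -c "from h import *;cabpos()"
```

```text
42.1833 cab [-24.1   0.1] z 0.0453 F [-19.8  -2.1] 11.8
```

{"op": "send_rows", "data": {
  "series": [
    [[-2, 0, 0], 0, 1],
    [[-2, 0, 0], 0, 1],
    [[0, 0, 0], 0, 1]
  ]
}}

```text
t: 42.43
eef_pos: [0.5914, 0.2093, 0.0453]
ee_rot: [[-0.997, -0.073, -0.009], [-0.073, 0.997, -0.002], [0.009, -0.001, -1.0]]
force: [-3.8, -1.6, 1.3]
width: 0.007
gripper_force: 2.0
```

```bash
python3 - <<'E'
from h import *
cabpos()
from bench import bot
s=bot.snapshot("scene")
cv2.imwrite("pics/s6.png",cv2.resize(s["image"][190:384,180:440,::-1],(800,597),interpolation=cv2.INTER_CUBIC))
E
```

```text
42.4333 cab [-17.    0.2] z 0.0453 F [-3.9 -1.3] 1.3
```

View pics/s6.png

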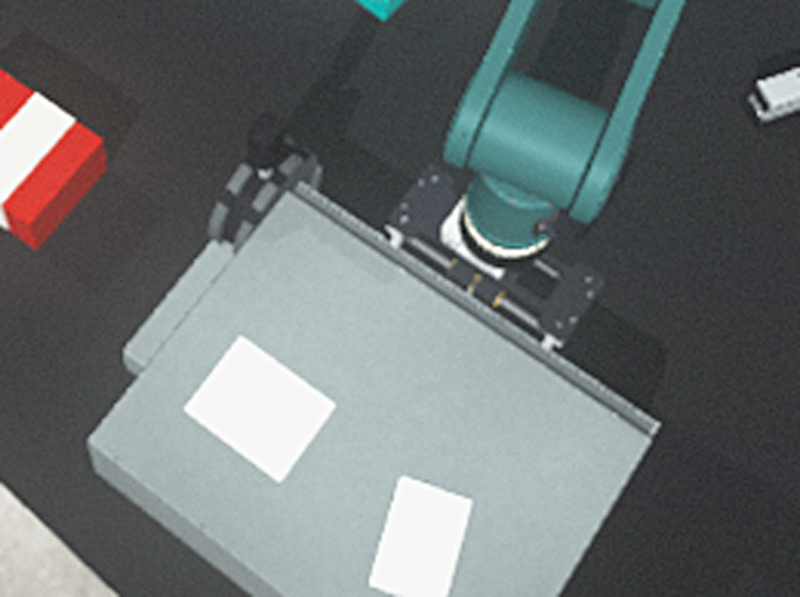

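It snapped through the detent; the drawer front now sits at the roof's edge. I press on gently to the stop.

{"op": "send_rows", "data": {
  "series": [
    [[-2, 0, 0], 0, 1],
    [[-2, 0, 0], 0, 1],
    [[-2, 0, 0], 0, 1],
    [[-2, 0, 0], 0, 1],
    [[0, 0, 0], 0, 1]
  ]
}}

```text
t: 42.9
eef_pos: [0.6013, 0.2101, 0.0452]
ee_rot: [[-0.997, -0.072, -0.008], [-0.072, 0.997, -0.001], [0.008, -0.0, -1.0]]
force: [-11.4, -2.0, 6.2]
width: 0.003
gripper_force: 5.9
```

```bash
python3 -c "from h import *;cabpos()"
```

```text
42.9 cab [-7.2  0.3] z 0.0452 F [-11.5  -1.2] 6.2
```

{"op": "send_rows", "data": {
  "series": [
    [[-2, 0, 0], 0, 1],
    [[-1, 0, 0], 0, 1],
    [[0, 0, 0], 0, 1],
    [[0, 0, 0], 0, 1]
  ]
}}

```text
t: 43.23
eef_pos: [0.6011, 0.21, 0.0453]
ee_rot: [[-0.997, -0.072, -0.015], [-0.072, 0.997, -0.002], [0.015, -0.001, -1.0]]
force: [-19.0, -3.6, 11.5]
width: 0.003
gripper_force: 9.9
```

{"op": "send_rows", "data": {
  "series": [
    [[10, 0, 0], 0, 1],
    [[30, 0, 0], 0, 1],
    [[35, 0, 0], 0, 1],
    [[35, 0, 0], 0, 1],
    [[0, 0, -20], 0, 1],
    [[0, 0, -38], 0, 1],
    [[0, 0, -38], 0, 1],
    [[0, 0, -38], 0, 1],
    [[0, 0, -38], 0, 1],
    [[0, 0, -38], 0, 1],
    [[0, 0, 0], 0, -0.3],
    [[0, 0, 0], 0, -0.3],
    [[0, 0, 0], 0, -0.3],
    [[0, 0, 0], 0, -0.3]
  ]
}}

```text
t: 44.4
eef_pos: [0.4973, 0.2025, 0.253]
ee_rot: [[-0.997, -0.072, -0.003], [-0.072, 0.997, -0.001], [0.003, -0.0, -1.0]]
force: [0.1, -0.1, -0.4]
width: 0.254
gripper_force: 0.0
```

```bash
python3 - <<'E'
from h import *
cabpos()
s,st=look()
go(st,*cw(23,-211),255,94.1)
cv2.imwrite("pics/t7.png",cv2.resize(s["image"][20:240,40:260,::-1],(600,600),interpolation=cv2.INTER_CUBIC))
E
```

```text
44.4 cab [-111.4    0.2] z 0.253 F [ 0.1 -0.1] -0.4
44.45 [0.4971 0.2024 0.2527] [ 16.   3.  75.   0. 102. -78.] 0.292
turn -0.0 (j6 -78) then tool shift [-134.7 -211.    -2.6] n>= 7.0
```

View pics/t7.png

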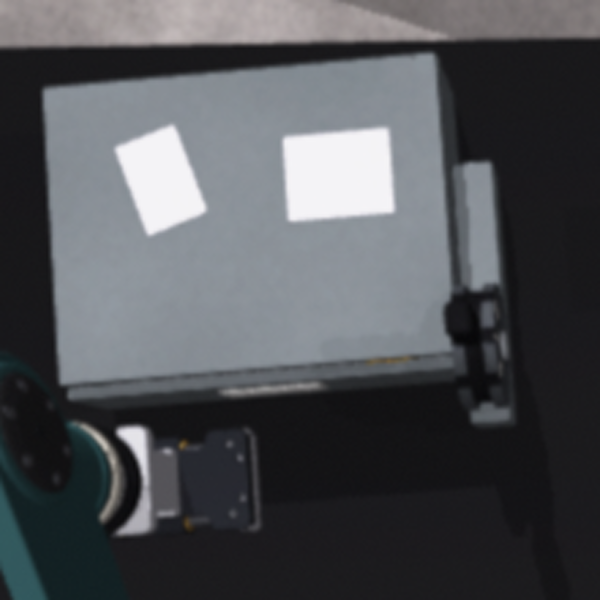

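The drawer is shut against the carcass with the lever upright (460,318). Now I take the lever.

{"op": "send_rows", "data": {
  "series": [
    [[-19, -30, 0], 0, -0.3],
    [[-19, -30, 0], 0, -0.3],
    [[-19, -30, 0], 0, -0.3],
    [[-19, -30, 0], 0, -0.3],
    [[-19, -30, 0], 0, -0.3],
    [[-20, -30, 0], 0, -0.3],
    [[-19, -31, -2], 0, -0.3],
    [[0, 0, 0], 0, -0.3],
    [[0, 0, 0], 0, -0.3],
    [[0, 0, 0], 0, -0.3]
  ]
}}

```text
t: 45.28
eef_pos: [0.6459, 0.0021, 0.2553]
ee_rot: [[-0.997, -0.071, -0.003], [-0.072, 0.997, 0.001], [0.003, 0.001, -1.0]]
force: [-1.0, 0.1, 0.4]
width: 0.651
gripper_force: 0.0
```

```bash
python3 - <<'E'
from h import *
from bench import bot
cabpos();st=bot.read_state();print(st["width"])
go(st,*cw(23,-211.3),173.4,94.1)
E
```

```text
45.2833 cab [  22.3 -210.4] z 0.2553 F [-1.   0.2] 0.4
0.6507448555173909
turn 0.0 (j6 -99) then tool shift [-1.  -1.  81.9] n>= 3.0
```

{"op": "send_rows", "data": {
  "series": [
    [[-1, -1, 17], 0, -0.3],
    [[0, 0, 17], 0, -0.3],
    [[0, 0, 17], 0, -0.3],
    [[0, 0, 17], 0, -0.3],
    [[0, 0, 14], 0, -0.3],
    [[0, 0, 0], 0, -0.3],
    [[0, 0, 0], 0, -0.3],
    [[0, 0, 0], 0, 1],
    [[0, 0, 0], 0, 1],
    [[0, 0, 0], 0, 1],
    [[0, 0, 0], 0, 1],
    [[0, 0, 0], 0, 1],
    [[0, 0, 0], 0, 1],
    [[0, 0, 0], 0, 1]
  ]
}}

```text
t: 46.45
eef_pos: [0.6477, 0.001, 0.1754]
ee_rot: [[-0.997, -0.072, 0.001], [-0.072, 0.997, 0.0], [-0.001, 0.0, -1.0]]
force: [0.6, -0.0, 1.4]
width: 0.251
gripper_force: 30.0
```

{"op": "send_rows", "data": {
  "series": [
    [[10.1, 0, 0.4], 0, 1],
    [[10, 0, 1.3], 0, 1],
    [[9.9, 0, 2.2], 0, 1],
    [[9.6, 0, 3], 0, 1],
    [[9.4, 0, 3.8], 0, 1],
    [[9, 0, 4.6], 0, 1],
    [[8.6, 0, 5.4], 0, 1],
    [[8.1, 0, 6.1], 0, 1],
    [[1.5, 0, 1.2], 0, 1],
    [[0, 0, 0], 0, 1],
    [[0, 0, 0], 0, 1],
    [[0, 0, 0], 0, 1]
  ]
}}

```text
t: 47.45
eef_pos: [0.571, -0.0048, 0.1501]
ee_rot: [[-0.997, -0.072, 0.001], [-0.072, 0.997, -0.0], [-0.001, -0.0, -1.0]]
force: [-7.5, 0.2, 9.5]
width: 0.255
gripper_force: 30.0
```

```bash
python3 -c "from h import *;cabpos()"
```

```text
47.45 cab [ -52.9 -211.9] z 0.1501 F [-7.5  0.8] 9.5
```

{"op": "send_rows", "data": {
  "series": [
    [[0, 0, 0], 0, -0.3],
    [[0, 0, 0], 0, -0.3],
    [[0, 0, 0], 0, -0.3],
    [[0, 0, 0], 0, -0.3],
    [[0, 0, -20], 0, -0.3],
    [[0, 0, -35], 0, -0.3],
    [[0, 0, -35], 0, -0.3],
    [[0, 0, -30], 0, -0.3],
    [[35, 0, 0], 0, -0.3],
    [[35, 0, 0], 0, -0.3],
    [[35, 0, 0], 0, -0.3],
    [[35, 0, 0], 0, -0.3],
    [[35, 0, 0], 0, -0.3],
    [[0, 0, 0], 0, -0.3],
    [[0, 0, 0], 0, -0.3],
    [[0, 0, 0], 0, -0.3]
  ]
}}

```text
t: 48.78
eef_pos: [0.3974, -0.0172, 0.2671]
ee_rot: [[-0.997, -0.071, 0.001], [-0.071, 0.997, 0.0], [-0.001, -0.0, -1.0]]
force: [0.2, 0.1, 0.7]
width: 0.649
gripper_force: 0.0
```

```bash
python3 - <<'E'
from h import *
from bench import bot
cabpos()
s,st=look();s2=bot.snapshot("scene")
a=s["image"][70:220,150:270];b=s2["image"][190:340,180:340]
cv2.imwrite("pics/l8.png",cv2.resize(np.hstack([a,b])[:,:,::-1],(800,429),interpolation=cv2.INTER_CUBIC))
for ang in(-.58,-.7): print(ang,[(proj(q,np.r_[cw(23+115*np.sin(ang),-211)/1000,.075+.115*np.cos(ang)])-o)*800/280 for q,o in((s,(150,70)),(s2,(60,190)))])
E
```

```text
48.7833 cab [-226.9 -211.7] z 0.2671 F [0.3 0.1] 0.7
48.83 [ 0.3978 -0.0172  0.2669] [ -11.  -15.   90.    0.  105. -105.] 0.65
-0.58 [array([178.50207095, 273.07042427]), array([627.45708921,  94.28858396])]
-0.7 [array([180.89937793, 287.31855018]), array([633.65707582,  90.23569155])]
```

View pics/l8.png

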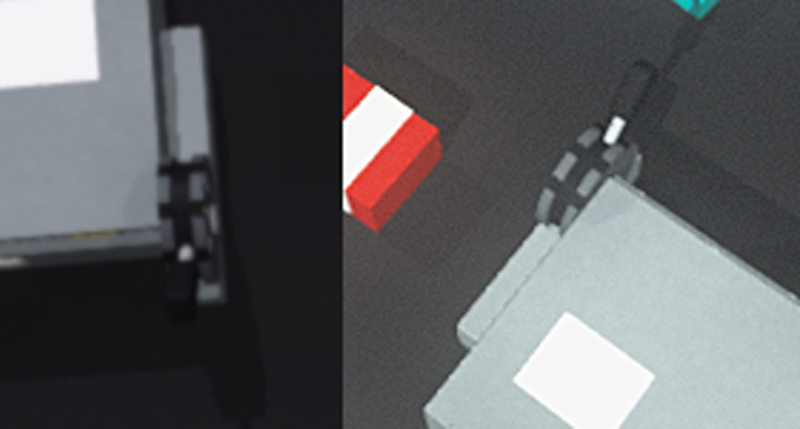

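The grip centre is at (180,287) in the top view and (633,92) in the scene view. Both match the predicted pixels for -0.7 rad, and the drawer is shut.

```bash
python3 -c "from bench import bot;print(bot.hand_in())"
```

```text
the job is handed in; nothing more can be done
None
```

The job is handed in, with no verdict shown: all four yellow cartons lie flat in the drawer, the drawer is pushed home, the lever is in the front notch, and the red box, calculator and mug were left alone.

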